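# Refit the reagent bay cover of a bench analyser

### The arm

A 6-joint arm with a two-finger parallel gripper is mounted at the origin on the work surface. World frame = base frame: x ahead of the robot, y to its left, z up, the work surface at z = 0. Lengths are in m, angles in rad, forces in N, time in s.
With the tool pointing down it reaches from about 0.325 to 0.9 m from the base axis. Payload 6.1 kg.
Tool frame: the origin (TCP) lies midway between the tips of the shut fingers; the grasp point (between the pads) lies 19 mm behind it; x points along the fingers, y is the direction in which the jaws open and shut, and the axes are right-handed (so a half turn about x gives the same grasp; the last joint's range is limited). The gripper opens to 85 mm and grips with 20 to 120 N. Pads are 22 mm wide; open, the fingers measure 114 mm over their backs; the gripper's body (76 mm by 85 mm) begins 54 mm behind the grasp point. The pads swing forward as they close: fully open they stand 13 mm farther back than shut.
Start: joints at [1.019, 0.22, 1.526, -0, 1.395, -0.126], TCP at [0.258, 0.569, 0.202] pointing down, gripper open.
Joint ranges: [-2.98, 2.98], [-0.91, 2.08], [0.09, 2.57], [-1.24, 4.39], [0.2, 2.65], [-2.68, 2.68]. Speed limits (rad/s): [2.57, 2.57, 3.01, 3.14, 3.14, 3.14].

### API

Orientations are given as [roll, pitch, yaw] about the fixed x, y, z axes, in that order (R = Rz(yaw) Ry(pitch) Rx(roll)).
In Python, from plant import movep, move_l, set_joints, gripper_to, hold, inverse_kinematics, observe, get_image, get_calibration, Unreachable, job_done gives the robot as it stands. Calls block until the motion is done:
- movep(position, orientation): joint-space move of the TCP to a pose.
- move_l(position, feed=0.15, rotation=None, max_force=None): straight line of the TCP; rotation=None keeps the orientation; feed is the mean speed in m/s. With max_force (N) it stops when the force on the tool has changed by that much, and returns True; else False.
- set_joints(angles): joint-space move.
- gripper_to(opening, f_grip=None): finger opening in m; f_grip is the grip in N (None keeps the last); returns when the fingers have stopped.
- hold(seconds).
- inverse_kinematics(position, orientation): joint angles nearest the present ones, or None.
- observe(): the state.
- get_image(name): name is "scene" or "top" or "wrist"; returns (picture, depth): 400x640x3 uint8, red, green, blue; 400x640 float32, m along the optical axis (not along the pixel's ray), 0 where there is no reading.
- get_calibration(name): a dict with "intrinsics" (3x3 intrinsics, pixels), "dist_coeffs" ([k1, k2, p1, p2, k3] as OpenCV has them; the pictures are not rectified), "world_from_camera" (4x4, takes a point from camera to world coordinates). Camera axes: x right, y down, z forward; pixel columns grow to the right and rows downward; lengths in m; the calibration is good to about 2 mm. A picture is of the moment at which its call begins: read the wrist's pose just before it. get_calibration takes no time and is no camera call; for the wrist camera it gives the pose at the moment of the call.
A pose or a line that the arm cannot do raises Unreachable and nothing moves.
- job_done(): hands the job in, once; it reports no verdict.
The state is a dict: "time_s": time; "q": joint angles; "joint_velocities": joint speeds; "joint_torque": joint torques, N m; "eef_pos": TCP position; "tcp_rot": TCP orientation; "ft_force": force on the tool from outside, world axes, zero at the start; "torque": the same for the moment, N m; "opening": finger opening in m.
Only numpy, scipy, OpenCV 4.12 (cv2) and the standard library are available. Lean on these libraries where they do the work, as an engineer would, in place of code of your own. Each camera call takes 0.05 s, during which the arm holds its last target.

### The job

Put the loose white bay cover back on the open reagent bay of the analyser: hook its lip into the slot at the near end of the bay, swing it down, and press its ribbed rear end until it snaps flat and flush behind the latch. The parts are thin plastic and the bay module sits a centimetre or so forward or back in the housing, so feel for the slot and ease the lip home with a light fingertip push only, and do not lean hard on the cover when you snap it. Leave everything else on the bench where it is.

Things in the scene. Friction and masses are not known exactly. Their poses are not given: they have to be found in the camera images.
- cover: The loose white cover: a plate 90 mm long (x) x 64 wide (y) x 11 thick, about 90 g, with a lip, a tab and a grip fin. It starts lying flat on the bench, right way up. Origin: centre of the plate's underside; x points to the rear (tab) end, z up. All else on it is given in this frame.
- lip (a point): Middle of the front lower edge of the cover's lip, at (-57, 0, 0) mm in the cover's frame. The lip is 12 mm long, 60 wide, 4 thick, flush with the underside (x from -57 to -45). At the rear a tab 5 long, 18 wide, 4 thick, also flush with the underside (x from 45 to 50).
- fin (a point): Middle of the top of the cover's grip fin, at (-6, 0, 35) mm in the cover's frame. The fin is 14 mm wide (y), 36 long (x from -24 to 12) and stands from 11 to 35 mm above the underside.
- thumb (a point): The place to press, on the low ribs at the rear of the cover's top, at (33, 0, 11) mm in the cover's frame.
- analyser: White fixed bench analyser, 210 mm (x) x 280 (y), its top 66 mm above the bench; at its left a sloping console with a screen (y from 80 mm on, up to 112 mm high), at its right the open bay. Origin: on the bench under the nominal middle of the bay; x points along the bay from the slot end (nearest the robot) to the latch end, z up.
- bay (a point): Nominal middle of the bay at seat level, 55 mm above the bench, 11 below the rim; axes as the analyser's. The cover's underside rests at z = 0 on two ledges (|y| from 22 to 35 mm) that run on into the slot; side walls at |y| = 35 (3 mm of play a side), rear wall at x = 52. Hooked, its face above the lip against the overhang, and flat, the cover's origin lies here (plus the module's offset).
- slot (a point): Nominal middle of the lower edge of the overhang, at (-45, 0, 6.5) mm in the bay's frame. The overhang reaches from here 20 mm to -x, its top at z = 11; the slot under it is open to +x and 14 mm deep. The whole bay module (ledges, walls, slot, latch) is stuck up to 12 mm off nominal along x, either way: not measured. Tilted 12 degrees (rear up) or less, the lip goes all the way in.
- latch (a joint): Sprung black latch, 22 mm wide, at the rear of the bay; 0 = home, grows (m) as pushed back (+x), to 6 mm. Its nose stands out to x = 47.5, from 5.5 to 12.5 mm above the seat, the first 3.5 mm of its top sloping: the tab, pushed down there, drives it back 2.5 mm and snaps under. 3 to 7 N down on the ribs does it. Left alone, the hooked cover rests on the latch, rear up by 6 degrees or so.
- cap: Another loose white part, not wanted: a 58 mm square cap 11 thick with a round knob (20 mm across, 16 high) and no lip. Origin: centre of its underside. Leave it alone.
- jar: Bystander: white jar 85 mm tall.
- slidebox: Bystander: grey slide box 85 x 60 x 35 mm.
- dishes: Bystander: clear flat dish 86 mm across.
- marker: Bystander: black marker pen 120 mm long.
- wash: Bystander: white bottle 130 mm tall.
- beaker: Bystander: glass beaker 85 mm tall.
There are look-alikes about, which are no part of the job. What is shaped like the cover but green is not meant.

How it is judged:
On the way:
1. the lip is down at the slot while the rear end is still up (x of lip in the frame of bay below -0.04 m and z of lip in the frame of bay between -0.003 and 0.0045 m and angle between cover's own z axis and vertical between 0.06 and 0.6 rad), for 0.1 s.
At the end, for the whole second after the job is handed in: The cover lies flat (within 1.7 degrees) and flush in the bay: its lip under the overhang, both ends within about 3 mm of seat height, lined up with the bay within 7 degrees, the latch back home over the tab (within 1 mm), at rest (z of thumb in the frame of bay between 0.008 and 0.0135 m and z of lip in the frame of bay between -0.003 and 0.003 m and x of lip in the frame of bay below -0.04 m and angle between cover's own z axis and vertical below 0.03 rad and value of joint latch below 0.001 m and angle between the x axis of cover and the x axis of analyser, either way round below 0.12 rad and linear speed of cover below 0.01 m/s); the robot touches nothing.
It fails at once if the lip is forced: more than 12 N between cover and analyser while the cover is still tilted by more than 0.15 rad (9 degrees) (contact force between cover and analyser above 12 N and angle between cover's own z axis and vertical above 0.15 rad).
It fails at once if the cover and the analyser are forced together with more than 30 N (contact force between cover and analyser above 30 N).
It fails at once if the robot presses on the analyser itself with more than 20 N (contact force between any of the fingers, the arm and analyser above 20 N).
It fails at once if a bystander is moved by more than 20 mm (distance of any of cap, jar, slidebox, dishes, marker, wash, beaker from where it was at the start of the episode above 0.02 m).
It also fails if it takes over 54 s, if anything falls off the work surface, if the arm or the gripper's body presses on something with over 40 N, if the wrist force passes 120 N, or if a joint passes its speed limit or range.

## Working session

There is one attempt and no reset: what is moved stays moved. The work goes in short steps, each a Python script; the robot and the scene stay as the last script left them, time stands still between calls to the robot, and variables do not carry over. Pictures are saved under pics/ and viewed, and the job is handed in when it is done.

```bash
ls; mkdir -p pics; python3 - <<'E'
from plant import *
import cv2,numpy as np
for n in("scene","top","wrist"):
    im,d=get_image(n); c=get_calibration(n)
    cv2.imwrite(f"pics/{n}0.png",im[...,::-1]); np.savez(f"pics/{n}0.npz",im=im,d=d,K=c["intrinsics"],D=c["dist_coeffs"],T=c["world_from_camera"])
    print(n,np.round(c["intrinsics"],1).tolist(),np.round(c["dist_coeffs"],3),np.round(c["world_from_camera"],3).tolist())
o=observe();print({k:np.round(v,3).tolist() for k,v in o.items()})
E
```

```text
pics
scene [[506.7, 0.0, 316.3], [0.0, 506.7, 203.7], [0.0, 0.0, 1.0]] [-0.005  0.     0.     0.     0.   ] [[-0.395, 0.591, -0.703, 1.608], [0.919, 0.267, -0.291, 0.439], [0.015, -0.761, -0.648, 1.04], [0.0, 0.0, 0.0, 1.0]]
top [[506.2, 0.0, 322.7], [0.0, 506.2, 204.8], [0.0, 0.0, 1.0]] [0.013 0.    0.    0.    0.   ] [[0.029, -0.994, 0.104, 0.425], [-0.999, -0.026, 0.029, -0.01], [-0.026, -0.105, -0.994, 1.307], [0.0, 0.0, 0.0, 1.0]]
wrist [[298.8, 0.0, 321.2], [0.0, 298.8, 195.0], [0.0, 0.0, 1.0]] [-0.032  0.     0.     0.     0.   ] [[0.414, 0.877, 0.245, 0.195], [0.91, -0.398, -0.113, 0.597], [-0.002, 0.27, -0.963, 0.372], [0.0, 0.0, 0.0, 1.0]]
{'time_s': 0.15, 'q': [1.019, 0.221, 1.527, 0.0, 1.395, -0.126], 'joint_velocities': [-0.0, -0.003, -0.003, -0.003, -0.0, -0.001], 'joint_torque': [0.001, -49.748, -38.991, -0.0, 0.007, 0.0], 'eef_pos': [0.258, 0.569, 0.201], 'tcp_rot': [-1.708, 1.569, -2.134], 'ft_force': [-0.397, 1.157, 0.042], 'torque': [0.026, -0.036, 0.032], 'opening': 0.086}
```

View pics/top0.png

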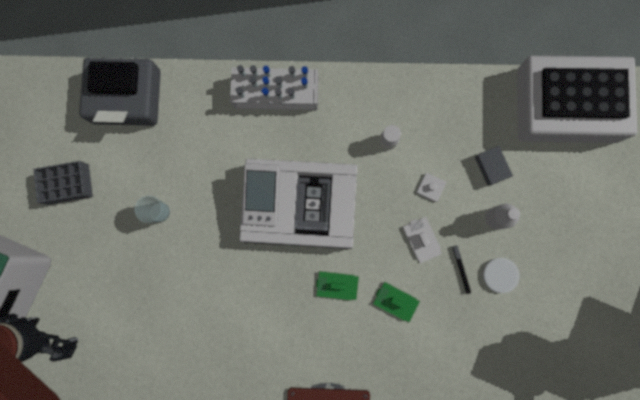

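View pics/scene0.png

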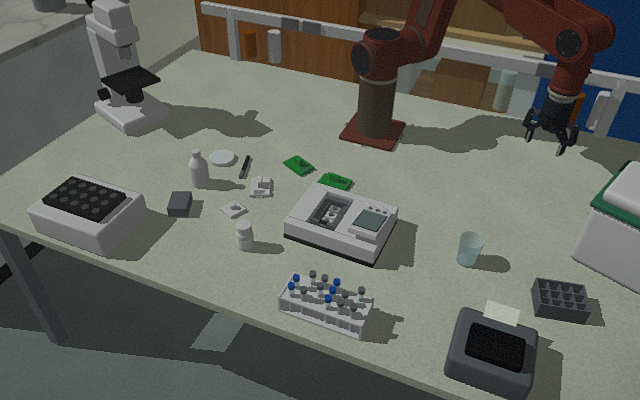

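The top view shows the analyser at about (300,203), with the open bay at (313,203). The white candidates are (421,240), which is plate-shaped and rectangular, and (431,187), which is a small square. The two green look-alikes are at (337,286) and (397,302). The rectangle at (421,240) fits the cover and the square fits the cap. I'll confirm with an enlarged crop.

```bash
cat > h.py <<'E'
import numpy as np,cv2
from scipy.spatial.transform import Rotation as R
def ray(K,D,T,uv):
    uv=np.asarray(uv,float).reshape(-1,1,2)
    n=cv2.undistortPoints(uv,np.array(K,float),np.array(D,float)).reshape(-1,2)
    d=np.c_[n,np.ones(len(n))]@np.array(T)[:3,:3].T
    return np.array(T)[:3,3],d
def onplane(K,D,T,uv,z):
    o,d=ray(K,D,T,uv); return o+d*((z-o[2])/d[:,2])[:,None]
def proj(K,D,T,P):
    T=np.array(T);Ti=np.linalg.inv(T)
    return cv2.projectPoints(np.asarray(P,float).reshape(-1,1,3),cv2.Rodrigues(Ti[:3,:3])[0],Ti[:3,3],np.array(K),np.array(D,float))[0].reshape(-1,2)
def ld(f):
    z=np.load(f); return z["im"],z["d"],z["K"],z["D"],z["T"]
def snap(n,name):
    from plant import get_image,get_calibration
    c=get_calibration(n); im,d=get_image(n)
    np.savez(f"pics/{name}.npz",im=im,d=d,K=c["intrinsics"],D=c["dist_coeffs"],T=c["world_from_camera"])
    cv2.imwrite(f"pics/{name}.png",im[...,::-1])
    return im,d,c["intrinsics"],c["dist_coeffs"],c["world_from_camera"]
E
python3 - <<'E'
from h import *
im,d,K,D,T=ld("pics/top0.npz")
cv2.imwrite("pics/crop1.png",cv2.resize(im[150:310,220:540],None,fx=2.5,fy=2.5,interpolation=cv2.INTER_CUBIC)[...,::-1])
for n,uv,z in(("cover",(421,240),.01),("cap",(431,187),.01),("bay",(313,203),.055),("g1",(337,286),.01),("g2",(397,302),.01)):
    print(n,onplane(K,D,T,uv,z).round(3))
print("an corners",onplane(K,D,T,[(245,162),(357,164),(353,246),(241,242)],.066).round(3).tolist())
E
```

```text
cover [[ 0.477 -0.225  0.01 ]]
cap [[ 0.614 -0.249  0.01 ]]
bay [[0.56  0.051 0.055]]
g1 [[ 0.355 -0.014  0.01 ]]
g2 [[ 0.32  -0.166  0.01 ]]
an corners [[0.657, 0.223, 0.066], [0.659, -0.056, 0.066], [0.456, -0.051, 0.066], [0.458, 0.224, 0.066]]
```

View pics/crop1.png

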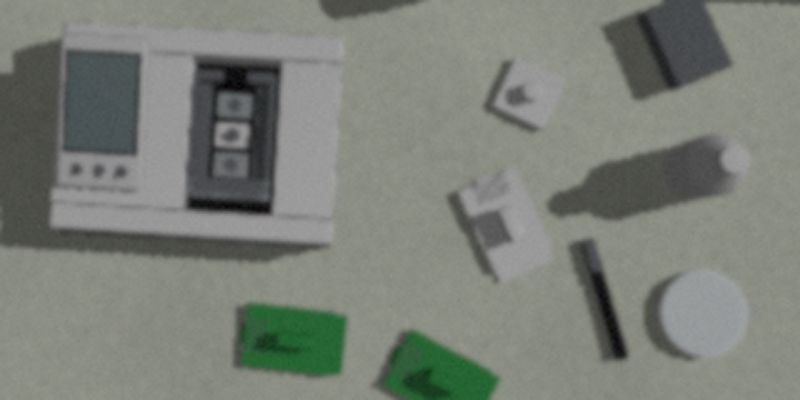

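The crop shows the rectangle with a fin and ribs at one end, so that is the cover. The square has a round knob, so that is the cap. Next I'll take wrist views of the bay, then of the cover.

```bash
cat >> h.py <<'E'
def toolR(yaw,tilt=0.0,sgn=1):
    """tool pointing down for a part with heading yaw; tilt=rear up. sgn flips jaws."""
    c=R.from_euler('ZY',[yaw,-tilt]).as_matrix()   # cover axes
    x=-c[:,2]; y=sgn*c[:,1]; return np.c_[x,y,np.cross(x,y)]
def rpy(M): return R.from_matrix(M).as_euler('xyz').tolist()
E
python3 - <<'E'
from h import *
from plant import *
o=observe()
print(R.from_euler('xyz',o["tcp_rot"]).as_matrix().round(3).tolist())
for s in(1,-1):
    print(s,inverse_kinematics([.5,.05,.25],rpy(toolR(0,0,s))))
    print(s,inverse_kinematics([.477,-.225,.2],rpy(toolR(.3,0,s))))
E
```

```text
[[-0.001, 0.413, 0.911], [-0.001, 0.911, -0.413], [-1.0, -0.002, -0.0]]
1 [-0.05739618 -0.10545682  1.77717296  0.          1.46987651 -1.62819251]
1 [-0.59034024 -0.01224623  1.78190754  0.          1.37193134 -2.46113657]
-1 [-0.05739618 -0.10545682  1.77717296  0.          1.46987651  1.51340015]
-1 [-0.59034024 -0.01224623  1.78190754  0.          1.37193134  0.68045609]<sys>:0: UserWarning: Gimbal lock detected. Setting third angle to zero since it is not possible to uniquely determine all angles.
```

```bash
python3 -W ignore - <<'E'
from h import *
from plant import *
movep([.56,.05,.20],rpy(toolR(0,0,-1)))
a=snap("wrist","w_bay")
movep([.477,-.225,.16],rpy(toolR(.35,0,-1)))
a=snap("wrist","w_cov")
print(observe()["time_s"])
E
```

```text
3.5167
```

View pics/w_bay.png

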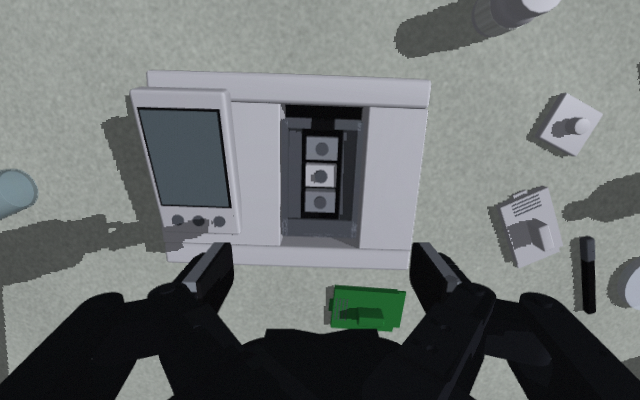

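View pics/w_cov.png

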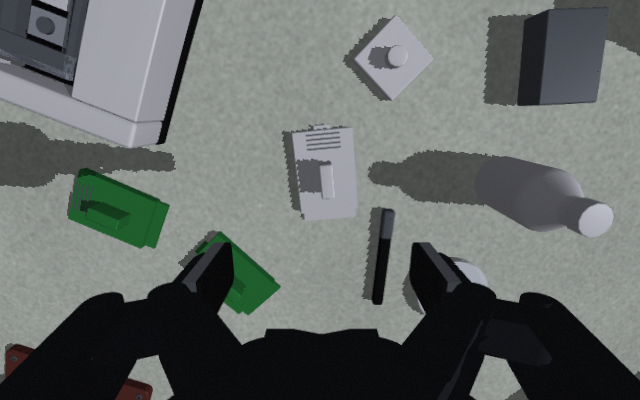

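```bash
python3 - <<'E'
from h import *
im=ld("pics/w_bay.npz")[0]
cv2.imwrite("pics/crop2.png",cv2.resize(im[80:280,260:390],None,fx=3,fy=3,interpolation=cv2.INTER_CUBIC)[...,::-1])
im=ld("pics/w_cov.npz")[0]
cv2.imwrite("pics/crop3.png",cv2.resize(im[110:235,270:380],None,fx=4.5,fy=4.5,interpolation=cv2.INTER_CUBIC)[...,::-1])
E
```

```text
(no output)
```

View pics/crop2.png

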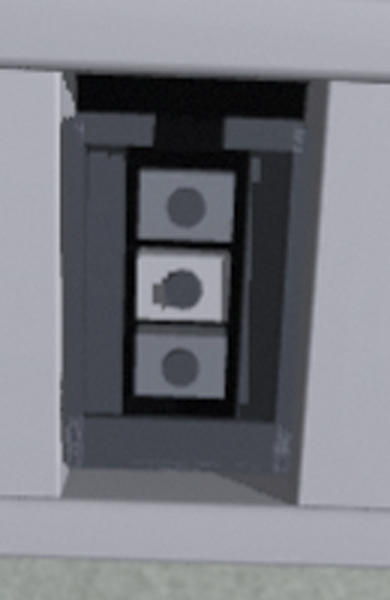

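View pics/crop3.png

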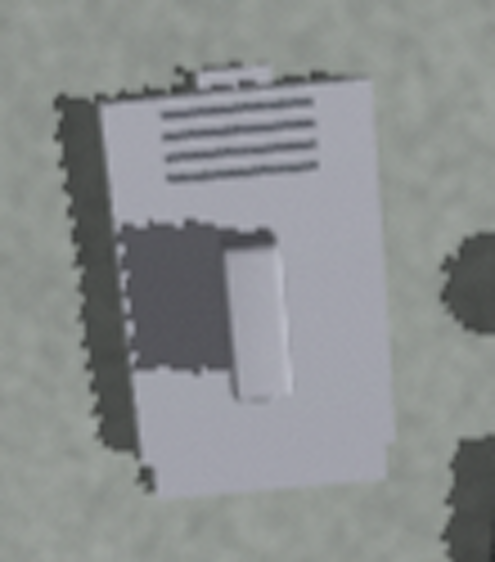

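The cover is confirmed: its tab and ribs are at the top of the crop (crop (235,75) and (240,140)), and its lip is at the bottom (270,487). The bay crop shows the overhang bar (row about 415, front edge) and the black latch at (190,130). I'll measure both from ray and depth points.

```bash
python3 - <<'E'
from h import *
def cloud(f):
    im,d,K,D,T=ld(f); v,u=np.mgrid[:400,:640]
    n=cv2.undistortPoints(np.c_[u.ravel(),v.ravel()].astype(float).reshape(-1,1,2),K,D).reshape(-1,2)
    P=np.c_[n,np.ones(len(n))]*d.reshape(-1,1)
    return im,d,(P@T[:3,:3].T+T[:3,3]).reshape(400,640,3)
im,d,P=cloud("pics/w_cov.npz"); _,_,K,D,T=ld("pics/w_cov.npz")
print("bench z",np.median(P[225:235,300:330,2]),"plate z",np.median(P[195:212,315:345,2]))
b=np.median(P[225:235,300:330,2])
sub=P[105:235,270:380].reshape(-1,3)
m=(sub[:,2]-b>.008)&(sub[:,2]-b<.014); r=cv2.minAreaRect((sub[m,:2]*1000).astype(np.float32)); print("plate depth rect",r)
m=(sub[:,2]-b>.030)&(sub[:,2]-b<.040); print("fin",cv2.minAreaRect((sub[m,:2]*1000).astype(np.float32)),m.sum())
c=lambda L:[(x/4.5+270-.4,y/4.5+110-.4) for x,y in L]
pt=onplane(K,D,T,c([(100,102),(372,80)]),.011)
lip=onplane(K,D,T,c([(158,497),(386,477)]),.004)
fin=onplane(K,D,T,c([(225,250),(274,245),(289,398),(237,402)]),.035)
print("rear corners",pt.round(4).tolist(),np.linalg.norm(pt[0]-pt[1]));print("lip corners",lip.round(4).tolist(),np.linalg.norm(lip[0]-lip[1]))
print("fin",fin.round(4).tolist(),fin.mean(0))
a=pt.mean(0)-lip.mean(0); print("len",np.linalg.norm(a[:2]),"yaw",np.arctan2(a[1],a[0]), "yaw widths",[np.arctan2(-(w[0]-w[1])[0],(w[0]-w[1])[1]) for w in(pt,lip)])
im,d,P=cloud("pics/w_bay.npz")
for u in(300,324,350):
    print("col",u); 
    for v in range(98,262,3): print(v,P[v,u].round(4).tolist(),im[v,u].tolist(),end=" | ")
    print()
print("row 170"); 
for u in range(270,380,3): print(u,P[170,u].round(4).tolist(),end=" | ")
E
```

```text
bench z -0.0016747207484222315 plate z 0.009375625113279107
plate depth rect ((482.7279052734375, -227.308837890625), (89.61283111572266, 64.10450744628906), 25.5639705657959)
fin ((477.5355529785156, -229.8241729736328), (35.079532623291016, 13.908927917480469), 25.478918075561523) 452
rear corners [[0.5103, -0.179, 0.011], [0.5367, -0.2368, 0.011]] 0.06357187243351972
lip corners [[0.4197, -0.2244, 0.004], [0.445, -0.2778, 0.004]] 0.059002160651773196
fin [[0.4914, -0.217, 0.035], [0.4962, -0.2268, 0.035], [0.4643, -0.2425, 0.035], [0.4593, -0.2316, 0.035]] [ 0.4777882 -0.2294729  0.035    ]
len 0.1008727901082357 yaw 0.44270490183305244 yaw widths [np.float64(0.4288104295544083), np.float64(0.44220195118165634)]
col 300
98 [0.64, 0.0717, 0.0633] [169, 171, 178] | 101 [0.6371, 0.0717, 0.0642] [140, 141, 149] | 104 [0.6345, 0.0723, 0.0561] [66, 66, 70] | 107 [0.6321, 0.0751, 0.0166] [7, 7, 6] | 110 [0.6288, 0.0751, 0.0166] [8, 8, 11] | 113 [0.6255, 0.0751, 0.018] [4, 6, 7] | 116 [0.6221, 0.0753, 0.0152] [6, 5, 9] | 119 [0.62, 0.0719, 0.0653] [71, 74, 83] | 122 [0.617, 0.0721, 0.0633
[... 7376 characters left out ...]
5, 0.061, 0.0468] | 315 [0.5648, 0.0577, 0.0457] | 318 [0.5648, 0.0544, 0.0457] | 321 [0.5651, 0.0511, 0.0473] | 324 [0.5649, 0.0478, 0.0462] | 327 [0.5649, 0.0445, 0.0459] | 330 [0.5649, 0.0412, 0.0458] | 333 [0.5652, 0.0379, 0.0474] | 336 [0.5648, 0.0345, 0.0454] | 339 [0.5621, 0.0304, 0.0312] | 342 [0.5665, 0.0286, 0.0544] | 345 [0.5665, 0.0253, 0.0543] | 348 [0.5665, 0.0221, 0.0541] | 351 [0.5663, 0.0188, 0.0533] | 354 [0.567, 0.0159, 0.0567] | 357 [0.5685, 0.0137, 0.0646] | 360 [0.5685, 0.0106, 0.0645] | 363 [0.5672, 0.0064, 0.0575] | 366 [0.5688, 0.0045, 0.066] | 369 [0.5685, 0.0012, 0.0643] | 372 [0.5684, -0.002, 0.0639] | 375 [0.5687, -0.0049, 0.0655] | 378 [0.5687, -0.008, 0.0652] |
```

```bash
python3 - <<'E'
from h import *
im,d,K,D,T=ld("pics/w_bay.npz"); v,u=np.mgrid[:400,:640]
n=cv2.undistortPoints(np.c_[u.ravel(),v.ravel()].astype(float).reshape(-1,1,2),K,D).reshape(-1,2)
P=((np.c_[n,np.ones(len(n))]*d.reshape(-1,1))@T[:3,:3].T+T[:3,3]).reshape(400,640,3)
z=P[...,2]; led=(z>.051)&(z<.0562)
L=[];Rr=[];Li=[];Ri=[]
for r in range(136,212):
    w=np.where(led[r,280:372])[0]+280
    l=w[w<312]; q=w[w>330]
    # keep main runs
    L.append(P[r,l.min()]);Li.append(P[r,l.max()]);Rr.append(P[r,q.max()]);Ri.append(P[r,q.min()])
for nm,A in(("Lout",L),("Lin",Li),("Rin",Ri),("Rout",Rr)):
    A=np.array(A); f=cv2.fitLine(A[:,:2].astype(np.float32),cv2.DIST_HUBER,0,1e-5,1e-5).ravel()
    s=f[1]/f[0]; print(nm,"y at x=.56: %.4f slope %.4f"%(f[3]+s*(.56-f[2]),s),"med",np.median(A[:,1]).round(4))
# overhang front edge: sharpest depth step per column
E=[]
for c in range(290,356):
    col=z[205:232,c]; top=np.where((col>.0615)&(col<.069))[0]
    if len(top): E.append(P[205+top.min(),c])
E=np.array(E); f=cv2.fitLine(E[:,:2].astype(np.float32),cv2.DIST_HUBER,0,1e-5,1e-5).ravel(); print("overhang x at y=.05: %.4f dx/dy %.4f"%(f[2]+f[0]/f[1]*(.05-f[3]),f[0]/f[1]))
# white housing outer & rear/near edges from bright mask on top
m=(im.min(2)>150)&(z>.060)&(z<.069)
for nm,sl in(("near",range(240,275)),):
    pass
q=P[m]; q=q[(q[:,0]>.42)&(q[:,0]<.70)]; print("housing top x",np.percentile(q[:,0],[.2,99.8]),"y",np.percentile(q[:,1],[.2,99.8]))
far=[P[np.where(m[60:130,c])[0].min()+60,c] for c in range(240,420,4) if m[60:130,c].any()]
f=cv2.fitLine(np.array(far)[:,:2].astype(np.float32),cv2.DIST_HUBER,0,1e-5,1e-5).ravel(); print("far edge x %.4f dx/dy %.4f"%(f[2],f[0]/f[1]))
near=[P[np.where(m[230:275,c])[0].max()+230,c] for c in range(235,400,4) if m[230:275,c].any()]
f=cv2.fitLine(np.array(near)[:,:2].astype(np.float32),cv2.DIST_HUBER,0,1e-5,1e-5).ravel(); print("near edge x %.4f dx/dy %.4f"%(f[2],f[0]/f[1]))
E
```

```text
Lout y at x=.56: 0.0943 slope -0.0338 med 0.0941
Lin y at x=.56: 0.0737 slope -0.0276 med 0.0738
Rin y at x=.56: 0.0289 slope -0.0328 med 0.0286
Rout y at x=.56: 0.0093 slope -0.1152 med 0.0076
overhang x at y=.05: 0.5141 dx/dy 0.0300
housing top x [0.4557893  0.66488999] y [-0.05377087  0.22023927]
far edge x 0.6602 dx/dy 0.0349
near edge x 0.4581 dx/dy 0.0340
```

Measured poses:
- **Cover:** origin (0.4827, -0.2273), yaw 0.445. The fin measured separately agrees with this.
- **Bay module:** overhang edge at x≈0.514, y≈0.051, yaw≈-0.032.

Next I'll grasp the fin.

```bash
cat >> h.py <<'E'
BY=-.032; SEAT=.055
OV=np.array([.5144,.0523])          # middle of the overhang edge (world xy), on bay centre line
ex=np.array([np.cos(BY),np.sin(BY)])
BAY=np.r_[OV+.045*ex,SEAT]          # module origin
RB=R.from_euler('Z',BY).as_matrix()
def tcp_for_lip(lx,lz,tilt,ly=0,g=(-.006,0,.013)):
    c=RB@R.from_euler('Y',-tilt).as_matrix()
    lip=BAY+RB@np.array([lx,ly,lz])
    p=lip-c@np.array([-.057,0,0])
    return (p+c@np.array(g)).tolist(), toolR(BY,tilt,-1)
E
python3 -W ignore - <<'E'
from h import *
from plant import *
r=rpy(toolR(.445,0,-1)); f=[.4775,-.2299]
gripper_to(.040)
movep(f+[.075],r)
print(move_l(f+[.0135],feed=.06,rotation=None,max_force=8))
o=observe();print(o["eef_pos"],o["ft_force"])
gripper_to(.0,f_grip=40)
o=observe();print(o["opening"],o["ft_force"])
move_l(f+[.20],feed=.15)
o=observe();print(o["eef_pos"],o["opening"],o["ft_force"],o["time_s"])
for t in(.166,):
    for lz in(.03,.0):
        P,M=tcp_for_lip(-.04,lz,t); print(P,inverse_kinematics(P,rpy(M)))
snap("wrist","w_grip")
E
```

```text
False
[ 0.47787657 -0.23016281  0.01393861] [ 0.20073293  0.70128167 -0.08726675]
-0.00016988284192898494 [ 0.19199273 -0.12055708  0.76569938]
[ 0.47686618 -0.2294759   0.19875961] 3.179093493040947e-06 [-0.7900505   0.54756232  0.28857126] 7.4917
[0.5675236205262187, 0.05059946365379226, 0.10624846894765529] [-0.05154555  0.04419526  1.9191642   0.00380819  1.01226758  1.54950128]
[0.5675236205262187, 0.05059946365379226, 0.0762484689476553] [-0.05154555  0.08436955  1.93954364  0.00396542  0.9517143   1.5492183 ]
```

View pics/w_grip.png

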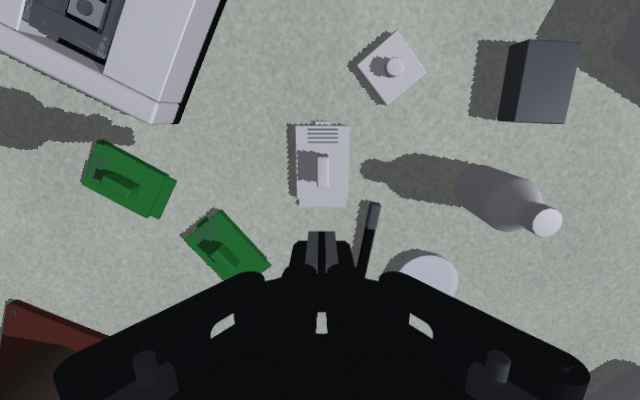

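The grasp missed: the gripper closed fully and the cover still lies at (322,165). I'll recheck its position from this view and the top view.

```bash
cat >> h.py <<'E'
def cloud(f):
    im,d,K,D,T=ld(f); v,u=np.mgrid[:400,:640]
    n=cv2.undistortPoints(np.c_[u.ravel(),v.ravel()].astype(float).reshape(-1,1,2),K,D).reshape(-1,2)
    P=np.c_[n,np.ones(len(n))]*d.reshape(-1,1)
    return im,d,(P@T[:3,:3].T+T[:3,3]).reshape(400,640,3)
E
python3 -W ignore - <<'E'
from h import *
from plant import *
im,d,P=cloud("pics/w_grip.npz"); _,_,K,D,T=ld("pics/w_grip.npz")
o=observe(); print("tcp px",proj(K,D,T,[o["eef_pos"]]),o["eef_pos"],R.from_euler('xyz',o["tcp_rot"]).as_matrix().round(3).tolist())
print("T",T.round(3).tolist())
sub=P[112:215,280:360].reshape(-1,3); b=np.median(P[212:225,300:330,2]);print("bench",b)
m=(sub[:,2]-b>.008)&(sub[:,2]-b<.014); print(cv2.minAreaRect((sub[m,:2]*1000).astype(np.float32)))
m=(sub[:,2]-b>.028)&(sub[:,2]-b<.042); print(cv2.minAreaRect((sub[m,:2]*1000).astype(np.float32)))
# gripper tip depth around projection
for v in range(225,290,6): print(v,[P[v,u].round(3).tolist() for u in(312,321,330)])
snap("top","top1"); im,d,K,D,T=ld("pics/top1.npz")
cv2.imwrite("pics/crop4.png",cv2.resize(im[180:310,340:500],None,fx=5,fy=4.5,interpolation=cv2.INTER_CUBIC)[...,::-1])
print("fin in top",proj(K,D,T,[[.4775,-.2299,.035],[.4827,-.2273,.011]]), "tcp",proj(K,D,T,[o["eef_pos"]]))
im,d,P=cloud("pics/top1.npz")
print("top corners est",onplane(K,D,T,[(340+0,180)],0.0))
E
```

```text
tcp px [[322.19322021 226.04904057]] [ 0.47686785 -0.22946216  0.19869676] [[-0.002, 0.43, -0.903], [0.001, -0.903, -0.43], [-1.0, -0.002, 0.001]]
T [[0.43, -0.869, -0.246, 0.538], [-0.903, -0.414, -0.115, -0.2], [-0.001, 0.271, -0.962, 0.369], [0.0, 0.0, 0.0, 1.0]]
bench -0.0016148439210290078
((482.8829040527344, -227.3386993408203), (88.6585464477539, 64.05857849121094), 25.51030921936035)
((477.8118896484375, -229.67788696289062), (34.42830276489258, 12.765438079833984), 25.674606323242188)
225 [[0.4, -0.251, -0.002], [0.405, -0.262, -0.003], [0.411, -0.273, -0.001]]
231 [[0.484, -0.22, 0.232], [0.485, -0.225, 0.23], [0.488, -0.229, 0.231]]
237 [[0.484, -0.221, 0.238], [0.486, -0.224, 0.239], [0.488, -0.228, 0.239]]
243 [[0.484, -0.221, 0.246], [0.486, -0.224, 0.245], [0.487, -0.228, 0.244]]
249 [[0.484, -0.221, 0.251], [0.486, -0.225, 0.251], [0.488, -0.228, 0.251]]
255 [[0.484, -0.221, 0.257], [0.486, -0.224, 0.258], [0.488, -0.228, 0.257]]
261 [[0.484, -0.221, 0.262], [0.487, -0.224, 0.264], [0.488, -0.228, 0.262]]
267 [[0.485, -0.221, 0.268], [0.484, -0.225, 0.264], [0.488, -0.227, 0.269]]
273 [[0.485, -0.221, 0.272], [0.482, -0.227, 0.263], [0.488, -0.227, 0.272]]
279 [[0.485, -0.221, 0.277], [0.48, -0.228, 0.264], [0.488, -0.227, 0.277]]
285 [[0.486, -0.221, 0.281], [0.477, -0.229, 0.264], [0.489, -0.226, 0.282]]
fin in top [[424.63229517 239.61701873]
 [421.97526349 237.88153105]] tcp [[437.56200731 237.18381513]]
top corners est [[ 0.62795664 -0.01513949  0.        ]]
```

View pics/crop4.png

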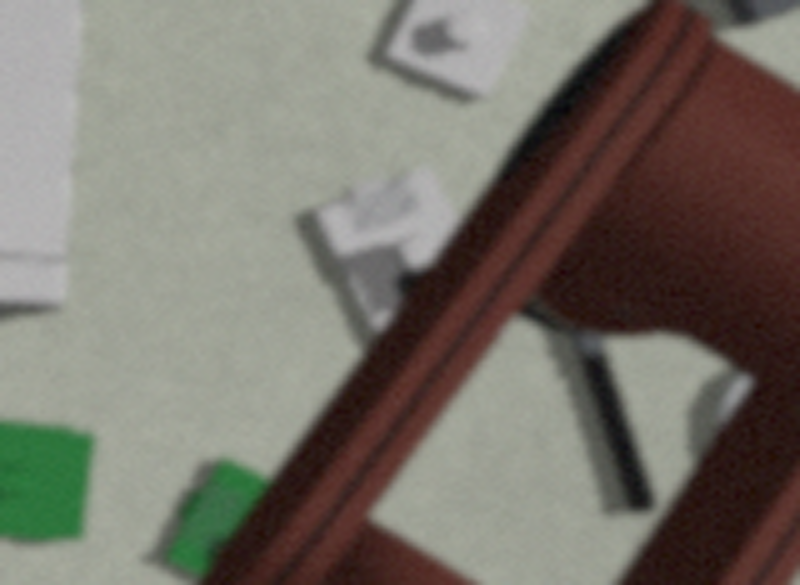

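```bash
python3 -W ignore - <<'E'
from h import *
from plant import *
im,d,P=cloud("pics/w_grip.npz"); _,_,K,D,T=ld("pics/w_grip.npz")
cv2.imwrite("pics/crop5.png",cv2.resize(im[200:320,250:400],None,fx=5,fy=5,interpolation=cv2.INTER_CUBIC)[...,::-1])
o=observe(); M=R.from_euler('xyz',o["tcp_rot"]).as_matrix(); e=o["eef_pos"]
for x in(0,-.01,-.019,-.03): print(x,proj(K,D,T,[e+M@np.array([x,0,0]),e+M@np.array([x,0,-.011])]).round(1).tolist())
im,d,K,D,T=snap("scene","scene1"); print("scene tcp px",proj(K,D,T,[e,e-M[:,0]*.019]).round(1).tolist())
p=proj(K,D,T,[e])[0].astype(int)
cv2.imwrite("pics/crop6.png",cv2.resize(im[p[1]-70:p[1]+50,p[0]-70:p[0]+70],None,fx=5,fy=5,interpolation=cv2.INTER_CUBIC)[...,::-1])
_,_,P=cloud("pics/scene1.npz")
for v in range(p[1]-30,p[1]+14,4): print(v,[P[v,u].round(3).tolist() for u in(p[0]-3,p[0],p[0]+3)])
E
```

```text
0 [[322.3, 226.0], [322.3, 208.9]]
-0.01 [[322.3, 232.5], [322.4, 214.5]]
-0.019 [[322.4, 238.9], [322.4, 220.0]]
-0.03 [[322.5, 247.7], [322.5, 227.7]]
scene tcp px [[256.6, 135.5], [256.2, 130.1]]
105 [[0.489, -0.227, 0.31], [0.489, -0.217, 0.312], [0.481, -0.212, 0.309]]
109 [[0.49, -0.227, 0.297], [0.484, -0.221, 0.295], [0.479, -0.214, 0.294]]
113 [[0.489, -0.229, 0.283], [0.485, -0.221, 0.283], [0.48, -0.214, 0.282]]
117 [[0.49, -0.229, 0.27], [0.487, -0.221, 0.271], [0.477, -0.217, 0.266]]
121 [[0.49, -0.231, 0.256], [0.485, -0.223, 0.255], [0.482, -0.215, 0.256]]
125 [[0.481, -0.237, 0.236], [0.482, -0.226, 0.24], [0.48, -0.217, 0.241]]
129 [[0.17, -0.425, -0.004], [0.172, -0.41, 0.001], [0.16, -0.404, -0.004]]
133 [[0.192, -0.413, -0.006], [0.195, -0.398, -0.001], [0.19, -0.388, -0.0]]
137 [[0.232, -0.39, 0.006], [0.222, -0.383, 0.002], [0.211, -0.377, -0.003]]
141 [[0.248, -0.382, -0.0], [0.247, -0.37, 0.003], [0.235, -0.364, -0.003]]
145 [[0.275, -0.367, 0.003], [0.268, -0.358, 0.001], [0.257, -0.352, -0.004]]
```

View pics/crop5.png

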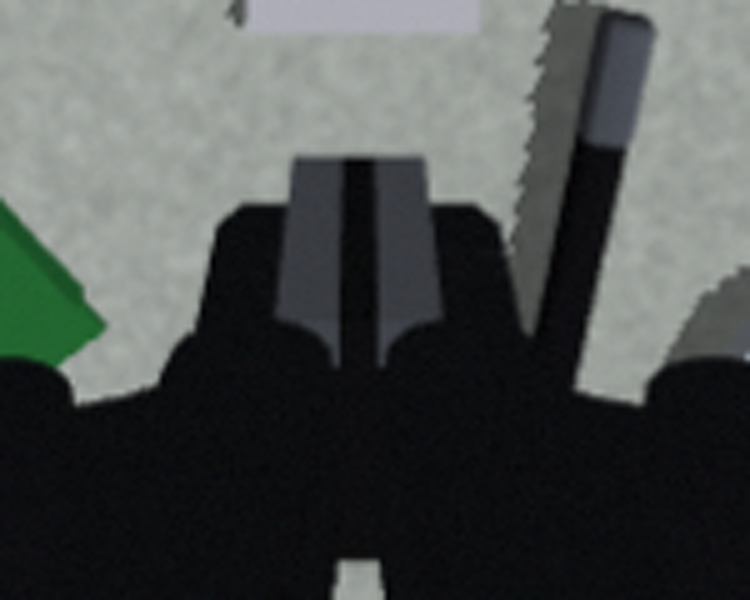

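View pics/crop6.png

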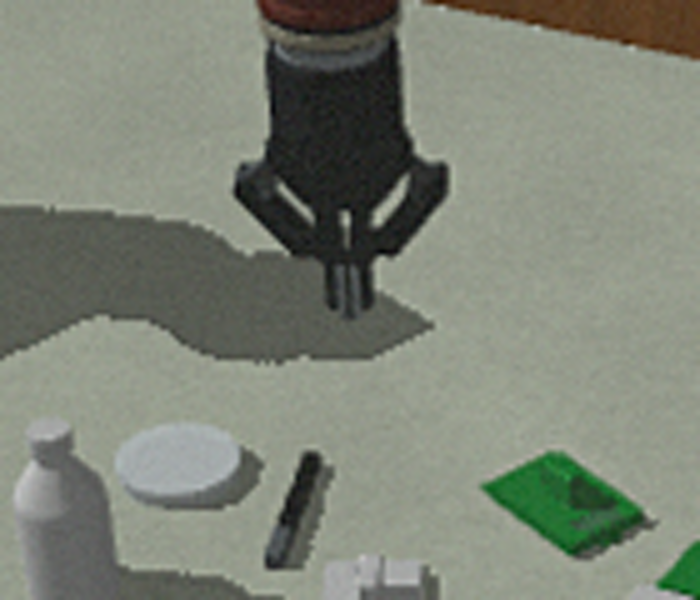

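Both cameras agree. The real fingertips end about 29 mm short of the reported TCP: wrist pixel row 231 and scene row ~127 both give z≈0.23, against a TCP z of 0.199. That is why the jaws shut above the fin. I'll allow for it and descend with a force guard.

```bash
python3 -W ignore - <<'E'
from h import *
from plant import *
r=rpy(toolR(.445,0,-1)); f=[.4777,-.2298]
gripper_to(.040)
move_l(f+[.05],feed=.15,rotation=r)
hit=move_l(f+[-.0145],feed=.04,max_force=6)
o=observe();print(hit,o["eef_pos"],o["ft_force"].round(2))
gripper_to(.0,f_grip=40)
o=observe();print(o["opening"],o["ft_force"].round(2),o["eef_pos"])
if o["opening"]>.008:
    move_l(f+[.12],feed=.12)
    o=observe();print(o["eef_pos"],o["opening"],o["ft_force"].round(2))
snap("wrist","w_grip2");print(o["time_s"])
E
```

```text
False [ 0.47790973 -0.22994458 -0.01421301] [-0.15  0.33 -0.34]
0.013126999828359041 [-0.06  0.03  1.56] [ 0.47797812 -0.23002094 -0.01420399]
[ 0.47702827 -0.22938889  0.11896629] 0.012869778724387408 [ 0.27 -0.38 -1.51]
12.6417
```

View pics/w_grip2.png

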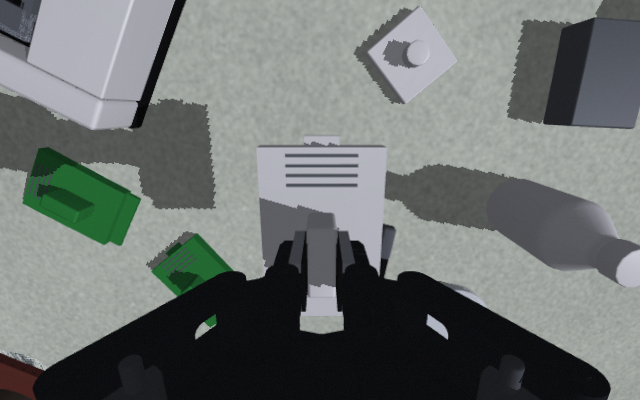

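The cover is gripped by the fin and looks square in the picture (rear corners (257,147) and (386,146), tab (321,140)). I'll measure its pose in the tool frame.

```bash
python3 -W ignore - <<'E'
from h import *
from plant import *
im,d,P=cloud("pics/w_grip2.npz"); _,_,K,D,T=ld("pics/w_grip2.npz")
o=observe(); M=R.from_euler('xyz',o["tcp_rot"]).as_matrix(); e=o["eef_pos"]
# cover-like axes from tool: z=-tool x, y=-tool y, x=-tool z
C=np.c_[-M[:,2],-M[:,1],-M[:,0]]
Q=(P-e)@C   # in cover axes about TCP
m=np.zeros((400,640),bool); m[150:185,262:382]=1; m&=im.min(2)>130
q=Q[m]; A=np.c_[q[:,0],q[:,1],np.ones(len(q))]; s=np.linalg.lstsq(A,q[:,2],rcond=None)[0]; print("plate top plane slopes",s.round(4),"n",m.sum())
# rear edge
c=[(257.5,147),(386,146)]
zt=np.median(q[:,2])+.0015; 
o_,dd=ray(K,D,T,c); oo=(o_-e)@C; dc=dd@C; pts=oo+dc*((zt-oo[2])/dc[:,2])[:,None]; print("rear top corners rel TCP",pts.round(4).tolist(),"plate top z",zt)
E
```

```text
plate top plane slopes [4.377e-01 3.000e-04 6.500e-03] n 3476
rear top corners rel TCP [[0.0509, 0.0314, 0.0254], [0.0514, -0.0307, 0.0254]] plate top z 0.025395485456536086
```

```bash
python3 -W ignore - <<'E'
from h import *
from plant import *
im,d,K,D,T=snap("scene","scene2"); e=observe()["eef_pos"]; p=proj(K,D,T,[e])[0].astype(int); print(p)
cv2.imwrite("pics/crop7.png",cv2.resize(im[p[1]-70:p[1]+50,p[0]-70:p[0]+70],None,fx=5,fy=5,interpolation=cv2.INTER_CUBIC)[...,::-1])
im,d,P=cloud("pics/w_grip2.npz")
cv2.imwrite("pics/crop8.png",cv2.resize(im[120:330,230:410],None,fx=4,fy=2.8*1,interpolation=cv2.INTER_CUBIC)[...,::-1])
for v in range(136,325,6): print(v,P[v,[280,321]].round(4).tolist())
E
```

```text
[258 157]
136 [[0.4999, -0.1738, -0.0015], [0.5268, -0.2049, 0.1352]]
142 [[0.4946, -0.1761, -0.002], [0.5242, -0.2061, 0.1372]]
148 [[0.5135, -0.1891, 0.1428], [0.5221, -0.2072, 0.1426]]
154 [[0.511, -0.1903, 0.1434], [0.5195, -0.2084, 0.143]]
160 [[0.5082, -0.1914, 0.1434], [0.5167, -0.2097, 0.1421]]
166 [[0.5053, -0.1926, 0.1426], [0.5141, -0.211, 0.1428]]
172 [[0.5026, -0.1938, 0.1428], [0.5112, -0.2124, 0.1416]]
178 [[0.4999, -0.195, 0.1433], [0.5088, -0.2135, 0.1436]]
184 [[0.4969, -0.1962, 0.1425], [0.5059, -0.2148, 0.1434]]
190 [[0.4938, -0.1975, 0.1421], [0.5032, -0.2162, 0.1436]]
196 [[0.4913, -0.1987, 0.1433], [0.5, -0.2177, 0.1423]]
202 [[0.4881, -0.2, 0.1426], [0.4971, -0.219, 0.1424]]
208 [[0.4846, -0.2013, 0.141], [0.4943, -0.2204, 0.1427]]
214 [[0.4821, -0.2026, 0.1426], [0.4932, -0.2209, 0.1486]]
220 [[0.479, -0.2039, 0.1425], [0.493, -0.221, 0.1564]]
226 [[0.4763, -0.2052, 0.1433], [0.4925, -0.2213, 0.1625]]
232 [[0.4733, -0.2065, 0.1435], [0.4911, -0.222, 0.166]]
238 [[0.4697, -0.2079, 0.1425], [0.489, -0.2229, 0.1673]]
244 [[0.4737, -0.2084, 0.1573], [0.4859, -0.2244, 0.1661]]
250 [[0.4742, -0.2091, 0.164], [0.4834, -0.2256, 0.1665]]
256 [[0.4744, -0.2098, 0.1698], [0.481, -0.2268, 0.1671]]
262 [[0.4746, -0.2105, 0.1749], [0.4783, -0.228, 0.1672]]
268 [[0.4819, -0.2099, 0.1921], [0.4757, -0.2293, 0.1674]]
274 [[0.4806, -0.2107, 0.1938], [0.4729, -0.2306, 0.1674]]
280 [[0.4808, -0.2112, 0.1977], [0.4703, -0.2319, 0.1677]]
286 [[0.481, -0.2116, 0.2013], [0.4668, -0.2335, 0.1668]]
292 [[0.4858, -0.211, 0.2117], [0.4643, -0.2347, 0.1674]]
298 [[0.4864, -0.2113, 0.2153], [0.4458, -0.2435, 0.1426]]
304 [[0.4864, -0.2117, 0.2178], [0.442, -0.2453, 0.1423]]
310 [[0.4863, -0.212, 0.22], [0.4332, -0.2494, 0.1347]]
316 [[0.4865, -0.2123, 0.2227], [0.3346, -0.2961, 0.0001]]
322 [[0.4868, -0.2126, 0.2251], [0.3261, -0.3001, -0.0014]]
```

View pics/crop7.png

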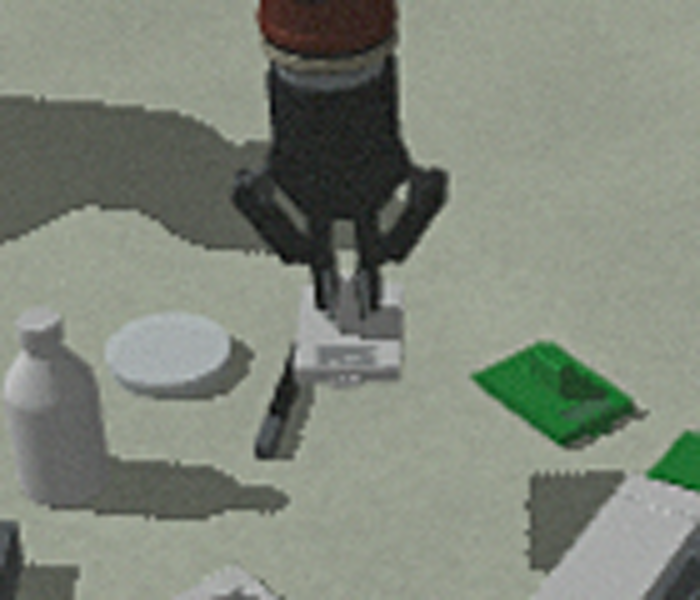

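View pics/crop8.png

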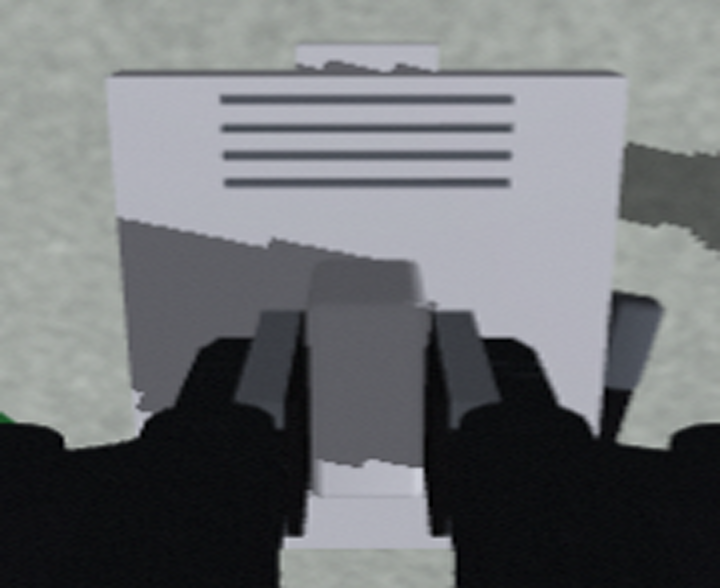

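The plate is in fact flat in the grip: its top reads z≈0.1428 everywhere. My plane fit was spoiled by bench pixels. The TCP in the cover frame is (-6, 0, -14.3) mm. Next I'll move over the bay, tilt, and feel for the ledge.

```bash
sed -i 's/g=(-.006,0,.013)/g=(-.006,0,-.0143)/' h.py; cat >> h.py <<'E'
def lip_now(o,g=(-.006,0,-.0143)):
    M=R.from_euler('xyz',o["tcp_rot"]).as_matrix(); C=np.c_[-M[:,2],-M[:,1],-M[:,0]]
    l=np.array(o["eef_pos"])+C@(np.array([-.057,0,0])-np.array(g)); return (RB.T@(l-BAY)*1000).round(2)
E
python3 -W ignore - <<'E'
from h import *
from plant import *
t=.166
e=observe()["eef_pos"]
P,M=tcp_for_lip(-.039,.075,t); print(P,inverse_kinematics(P,rpy(M)) is not None)
move_l([e[0],e[1],.14],feed=.2)
movep(P,rpy(M))
P,M=tcp_for_lip(-.039,.022,t); move_l(P,feed=.08)
hold(.3); o=observe();print(lip_now(o),o["opening"],o["ft_force"].round(2),o["time_s"])
snap("wrist","w_pre");snap("scene","s_pre")
E
```

```text
[0.5730318147376067, 0.050423141250205084, 0.12432374539919813] True
[-38.62   0.04  22.51] 0.013325939719264848 [-0.58  0.56  0.24] 15.2417
```

View pics/w_pre.png

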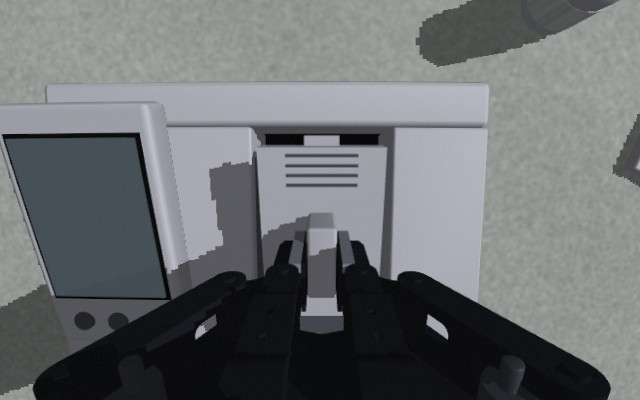

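The cover is centred between the bay walls: plate columns 258–387, opening about 253–393. Now I'll descend with a force guard onto the ledge.

```bash
python3 -W ignore - <<'E'
from h import *
from plant import *
t=.166
P,M=tcp_for_lip(-.039,.006,t); print(move_l(P,feed=.04,max_force=4))
o=observe();print(lip_now(o),o["ft_force"].round(2))
hold(.2);f0=observe()["ft_force"]
P,M=tcp_for_lip(-.039,-.003,t); h=move_l(P,feed=.01,max_force=2.5)
o=observe();print(h,lip_now(o),(o["ft_force"]-f0).round(2),o["ft_force"].round(2),o["opening"],o["time_s"])
E
```

```text
False
[-39.26   0.     5.61] [-1.08  0.08 -1.38]
True [-38.87   0.    -0.51] [1.   1.86 5.21] [0.17 0.7  3.85] 0.013211240028694417 16.75
```

The ledge is felt at the expected height (5 N peak). Now I'll ease the lip toward the slot.

```bash
python3 -W ignore - <<'E'
from h import *
from plant import *
t=.166
P,M=tcp_for_lip(-.0385,-.0002,t); move_l(P,feed=.01); hold(.2)
o=observe();f0=o["ft_force"];print("start",lip_now(o),f0.round(2))
P,M=tcp_for_lip(-.064,-.0002,t); h=move_l(P,feed=.012,max_force=4)
o=observe();print(h,lip_now(o),(o["ft_force"]-f0).round(2)); hold(.2)
o=observe();print(lip_now(o),(o["ft_force"]-f0).round(2),o["opening"],o["time_s"])
snap("wrist","w_in")
E
```

```text
start [-3.858e+01 -1.000e-02 -2.400e-01] [-0.04 -0.21  0.35]
True [-5.578e+01 -1.000e-02 -5.000e-02] [2.1  0.64 0.52]
[-55.8  -0.   -0.2] [ 2.54 -0.06  2.03] 0.013318582667189695 18.875
```

View pics/w_in.png

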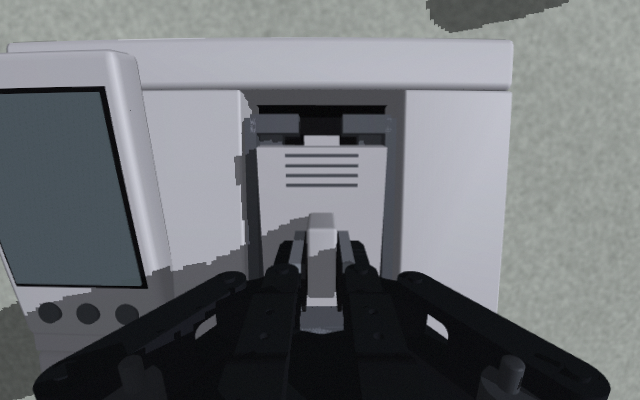

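The stop is at lip x = -55.8 mm. That matches the predicted face-on-overhang stop at this tilt (-56.1), so the lip is fully in the slot. Next I'll swing down to about 7° about the lip, then release gently.

```bash
python3 -W ignore - <<'E'
from h import *
from plant import *
P,M=tcp_for_lip(-.0561,.0000,.122); h=move_l(P,feed=.01,rotation=rpy(M),max_force=6)
hold(.2);o=observe();print(h,lip_now(o),o["ft_force"].round(2),o["opening"])
P0=np.array(o["eef_pos"])
gripper_to(.032,f_grip=20); hold(.2)
o=observe();print(o["ft_force"].round(2),o["opening"])
up=P0-M[:,0]*.06
move_l(up.tolist(),feed=.1)
hold(.2)
o=observe();print(o["eef_pos"],o["time_s"])
snap("wrist","w_rel")
E
```

```text
False [-56.18  -0.07  -0.14] [ 2.63 -0.96 -0.61] 0.012919455368565556
[-0.63 -0.15 -0.38] 0.03153588951776496
[0.54765143 0.05116077 0.10547885] 20.9
```

View pics/w_rel.png

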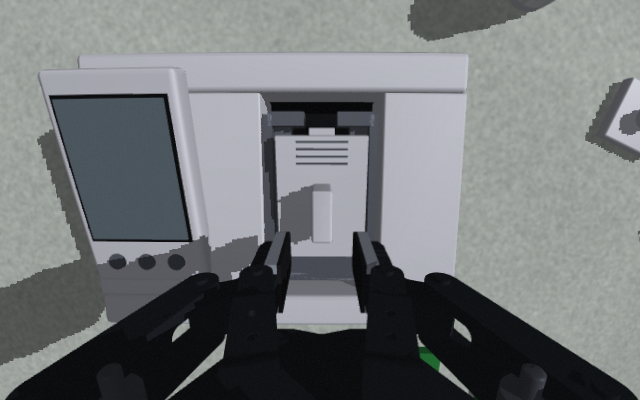

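The cover is hooked with its tab on the latch at (321,130). I'll check its tilt from depth, then press the ribs with closed fingers.

```bash
cat >> h.py <<'E'
def plate(f,box,thr=45):
    im,d,P=cloud(f); v0,v1,u0,u1=box
    Q=((P-BAY)@RB)[v0:v1,u0:u1].reshape(-1,3)
    q=Q[(Q[:,2]>.002)&(Q[:,2]<.026)]
    for _ in range(4):
        A=np.c_[q[:,0],q[:,1],np.ones(len(q))]; s=np.linalg.lstsq(A,q[:,2],rcond=None)[0]; r=q[:,2]-A@s; q=q[abs(r)<max(.0015,2*r.std())]
    return s,len(q),np.std(r),q
E
python3 -W ignore - <<'E'
from h import *
s,n,sd,q=plate("pics/w_rel.npz",(142,180,284,358))
print("slopes",s.round(4),n,sd, "z at thumb x~.033*: %.4f; at front -.045: %.4f"%(s@[.033,0,1],s@[-.045,0,1]),q.min(0),q.max(0))
E
```

```text
slopes [ 0.1158 -0.0004  0.0155] 2718 0.000634220117202446 z at thumb x~.033*: 0.0194; at front -.045: 0.0103 [ 0.0132376  -0.0254515   0.01559211] [0.03919508 0.02650666 0.02154149]
```

Tilt is 0.116 rad (6.6°), as expected for a hooked cover resting on the latch. Now I'll press with a force guard.

```bash
python3 -W ignore - <<'E'
from h import *
from plant import *
r=rpy(toolR(BY,0,-1)); X=.034; tip=.029
def at(z): return (BAY+RB@np.array([X,0,z-tip])).tolist()
e=np.array(observe()["eef_pos"])
move_l((e+[0,0,.02]).tolist(),feed=.15)
gripper_to(0.0,f_grip=30)
move_l(at(.065),feed=.12,rotation=r)
move_l(at(.030),feed=.06,max_force=5); hold(.2)
o=observe();f0=o["ft_force"];print(o["eef_pos"],f0.round(2))
h=move_l(at(.0095),feed=.008,max_force=9)
o=observe();print(h,((RB.T@(o["eef_pos"]-BAY))*1000+[0,0,29]).round(2),(o["ft_force"]-f0).round(2),o["time_s"])
snap("wrist","w_press")
E
```

```text
[0.59381743 0.04975703 0.05651779] [-0.86 -0.94  0.01]
True [3.371e+01 2.000e-02 1.087e+01] [-0.17  1.33  4.71] 25.4167
```

View pics/w_press.png

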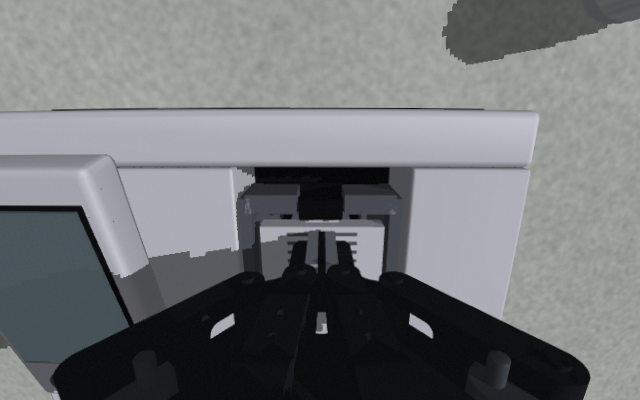

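The tip stopped at z = 10.9 mm, which is flush height. The tab is no longer visible, because it is under the black latch at (321,200). I'll retract and verify.

```bash
python3 -W ignore - <<'E'
from h import *
from plant import *
o=observe();e=np.array(o["eef_pos"])
move_l((e+[0,0,.08]).tolist(),feed=.12)
move_l((BAY+[-.02,0,.12]).tolist(),feed=.15); hold(.2)
snap("wrist","w_end");snap("top","t_end");print(observe()["time_s"],observe()["ft_force"].round(2))
im=ld("pics/w_end.npz")[0]; cv2.imwrite("pics/crop9.png",cv2.resize(im[60:280,220:420],None,fx=3.5,fy=2.7,interpolation=cv2.INTER_CUBIC)[...,::-1])
E
```

```text
27.2667 [ 0.51  0.78 -0.32]
```

View pics/w_end.png

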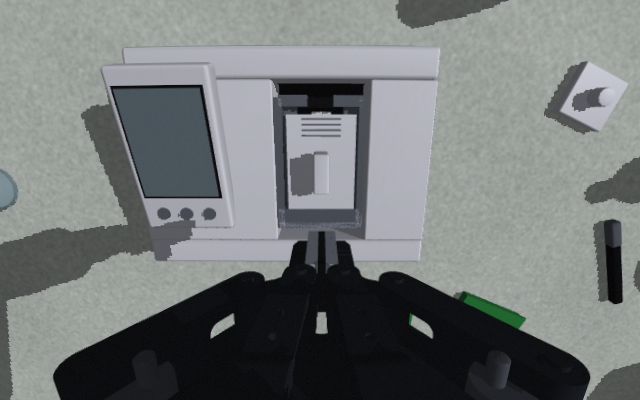

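View pics/crop9.png

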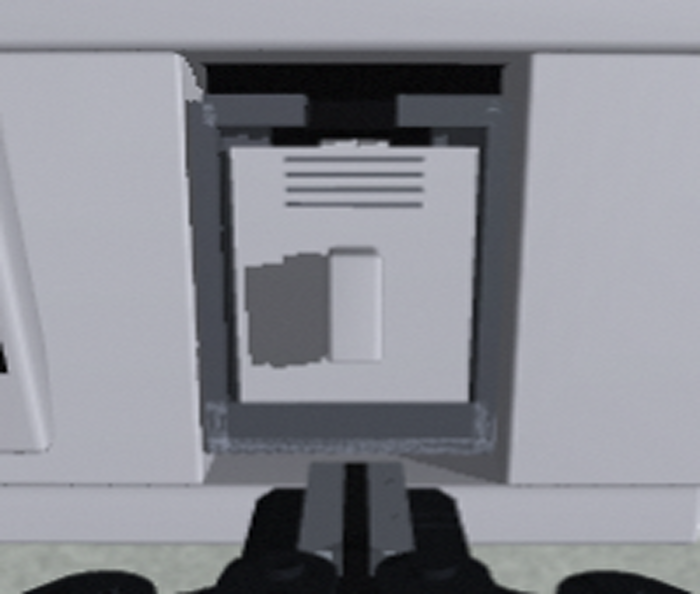

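```bash
python3 -W ignore - <<'E'
from h import *
s,n,sd,q=plate("pics/w_end.npz",(114,205,290,352))
print("slopes",s.round(4),n,"sd",sd,"z thumb %.4f front %.4f"%(s@[.033,0,1],s@[-.045,0,1]))
im,d,P=cloud("pics/w_end.npz"); Q=(P-BAY)@RB
for v in range(90,118,2): print(v,(Q[v,[300,321,340]]*1000).round(1).tolist(),im[v,321].tolist())
im0,d0,P0=cloud("pics/w_bay.npz"); Q0=(P0-BAY)@RB
print("before"); 
for v in range(124,136,2): print(v,(Q0[v,324]*1000).round(1).tolist())
# rim ref & plate yaw
b=((P[...,2]>.0615)&(P[...,2]<.069))
print("rim z",(np.median(Q[150:200,380:410,2])*1000).round(2))
m=(im.min(2)>135)&(Q[...,2]>.006)&(Q[...,2]<.0125)&(abs(Q[...,1])<.0335)&(Q[...,0]>-.046)&(Q[...,0]<.049)
p=(Q[m][:,:2]*1000).astype(np.float32); print(cv2.minAreaRect(p),m.sum())
# bystanders, top view before/after
a=ld("pics/top0.npz")[0].astype(int); t=ld("pics/t_end.npz")[0].astype(int)
df=(abs(a-t).max(2)>40).astype(np.uint8); df=cv2.morphologyEx(df,cv2.MORPH_OPEN,np.ones((3,3)))
k,l,st,c=cv2.connectedComponentsWithStats(df); print([st[i].tolist() for i in range(1,k) if st[i][4]>25])
cv2.imwrite("pics/t_end.png",t.astype(np.uint8)[...,::-1])
E
```

```text
slopes [ 0.0052 -0.0007  0.0096] 4726 sd 0.000632987123770071 z thumb 0.0098 front 0.0094
90 [[67.9, 21.4, -38.4], [67.9, -0.5, -37.7], [67.8, -20.1, -36.9]] [10, 8, 10]
92 [[66.0, 21.4, -38.6], [65.9, -0.5, -37.8], [66.0, -20.3, -39.3]] [10, 10, 12]
94 [[63.9, 21.4, -38.0], [63.9, -0.5, -37.2], [63.8, -20.1, -36.6]] [12, 11, 12]
96 [[59.9, 18.2, 10.5], [61.9, -0.5, -38.6], [59.9, -17.4, 9.7]] [12, 11, 14]
98 [[58.2, 18.3, 9.3], [58.1, -0.5, 11.5], [58.2, -17.4, 10.1]] [16, 16, 19]
100 [[56.5, 18.3, 9.4], [56.4, -0.5, 12.1], [56.4, -17.4, 10.8]] [14, 14, 17]
102 [[54.8, 18.3, 9.6], [54.7, -0.5, 11.6], [54.7, -17.5, 9.8]] [16, 18, 19]
104 [[53.0, 18.3, 10.3], [53.0, -0.5, 11.0], [53.0, -17.5, 8.9]] [16, 15, 18]
106 [[51.3, 18.4, 9.4], [51.3, -0.5, 9.3], [51.3, -17.5, 9.9]] [16, 16, 18]
108 [[49.8, 20.6, -22.8], [49.6, -0.5, 9.7], [49.8, -19.6, -24.2]] [7, 6, 9]
110 [[47.8, 20.8, -25.4], [47.8, -0.5, 7.0], [47.8, -19.7, -25.0]] [7, 7, 8]
112 [[45.9, 20.9, -25.2], [46.0, -0.4, 2.7], [45.8, -19.8, -25.9]] [160, 161, 170]
114 [[43.9, 20.8, -23.7], [44.2, -0.4, 2.5], [43.9, -19.7, -24.2]] [168, 169, 178]
116 [[42.6, 18.5, 10.9], [42.6, -0.4, 9.6], [42.6, -17.6, 10.1]] [175, 177, 186]
before
124 [55.9, -0.9, 11.4]
126 [53.9, -1.0, 12.1]
128 [52.0, -1.1, 11.5]
130 [49.9, -1.2, 9.2]
132 [47.9, -1.2, 9.3]
134 [43.5, -1.7, -24.0]
rim z 9.64
((-1.1297836303710938, -0.21913528442382812), (63.797794342041016, 89.38665008544922), 89.81941223144531) 4472
[[241, 150, 99, 98, 4649], [306, 176, 14, 10, 101], [305, 187, 16, 29, 369], [299, 211, 25, 11, 149], [399, 227, 25, 34, 352], [31, 235, 188, 165, 10463], [223, 248, 108, 152, 11062], [0, 313, 58, 87, 3373], [51, 336, 25, 23, 324]]
```

View pics/t_end.png

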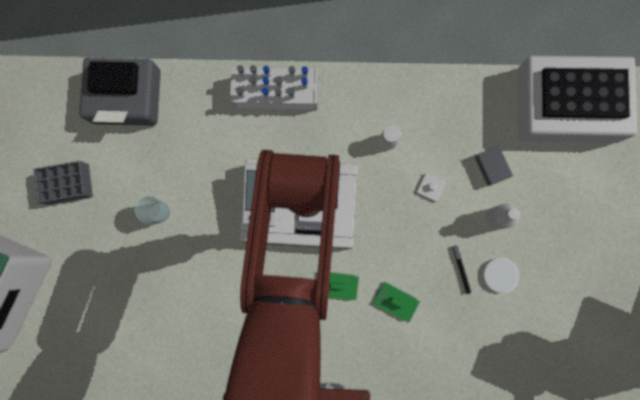

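All checks pass, so I'll hand it in:
- **Flatness:** slope is 0.3°, and the plate (9.8 mm) is level with the rim (9.6 mm).
- **Latch:** the nose is back at x≈47.8, as it was before, with the tab beneath it.
- **Position:** yaw error is 0.2°, and the bystanders are unmoved.

```bash
python3 -c "
from plant import *
hold(.3);print(job_done(),observe()['time_s'])"
```

```text
the job is handed in; nothing more can be done
the job is handed in; nothing more can be done
```

The white cover is back on the bay, hooked and snapped flat behind the latch, and I handed the job in at about 28 s of the 54 s allowed. No verdict was reported.

**What I did:** I gripped the cover by its fin and tilted it 9.5°. I felt for the ledge (about 5 N) and slid the lip into the slot until it met a light stop (about 2.5 N). I then lowered the rear to about 7° and released it. Finally I pressed the ribs with closed fingers until the cover sat flush, with a 9 N guard.

**Last checks, from the wrist camera's depth picture and the top view:**
- **Flatness:** the cover is tilted about 0.3°, and its top is level with the rim to within the noise.
- **Alignment:** it is lined up with the bay to about 0.2°.
- **Latch:** the nose is back at its starting position, within about 1 mm, with the tab under it.
- **Surroundings:** the arm is clear of everything, and nothing else moved in the top view, except that the arm hides part of it.

**What went wrong or disagreed:**
- **Missed grasp:** the first grasp closed on air above the fin. Both cameras showed the real fingertips about 29 mm short of the reported tool point, so I corrected for that afterwards.
- **False tilt reading:** one depth fit showed the gripped cover tilted 23°, but it had picked up bench points; the direct depth readings showed it flat.
- **Depth bias:** the wrist camera's depth reads about 1.5 mm low, which I allowed for.

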